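Refit the hot plate's knob and hold it pressed

TASK

The hot plate on the pantry counter has been cleaned and is to be started again: lift the red lock-off fob off its bare control shaft, hang it by its hole on the tag post so that it lies flat on the post's foot, and let go of it. Then pick up the black knob, turn it so that its bore (flat side under the white line) matches the flat of the D-shaft, push it fully home and keep pressing so that the sprung shaft stays down: finish while still holding the knob pressed. Leave everything else on the counter where it is.

Things in the scene. Friction and masses are not known exactly. Their poses are not given: they have to be found in the camera images.
- fob_hole (a point): Red plastic lock-off fob that starts threaded over the bare shaft, lying flat on the hot plate's deck. This point is the centre of its hole, on the underside. Its x axis runs from the hole along the handle, z up through the hole. Head: 44 x 44 mm plate, 8 mm thick, with a round 20 mm through hole; handle: a bar 70 mm long (21 to 91 mm from the hole), 14 mm wide, 30 mm tall, its underside level with the head's. About 60 g.
- fob_grip (a point): Centre (half-way up, 15 mm above the underside) of the fob's handle bar, 56 mm from the hole's centre along the fob's x axis; the bar is 14 mm wide across y and nothing juts out beside it.
- post_foot (a point): Tag post: fixed upright steel rod, 10 mm in diameter, standing on a dark steel disc of 120 mm diameter. This point is on the rod's axis at the top face of the disc, 10 mm above the counter; the rod, with a coned tip, ends 53 mm above this point. z up. A fob threaded on it lies flat on the disc.
- knob_centre (a point): Black bar-shaped knob, 52 mm long (x) x 28 mm wide (y) x 38 mm tall, about 50 g, standing bore down on the counter; this is its centre, half-way up (19 mm above its underside). A D-shaped bore, 16 mm deep, opens in the middle of the underside: 1 mm clearance all round on the shaft, its flat side towards the knob's +x end, which bears a white line on the top. z up. Matches the shaft when its x axis points the same way as the shaft's.
- shaft_tip (a point): Brass D-shaft standing upright in the right part of the hot plate's deck; this point is the centre of its tip, 24 mm above the deck (deck 70 mm above the counter). 12 mm in diameter with one flat, 2 mm from the axis, along its whole length; the top 2.5 mm is tapered. The x axis points out of the flat (level), z up. A knob pushed fully home has its underside 16 mm below this point, and its centre 3 mm above it. The shaft holds its angle (stiff to turn, more than 0.4 N m).
- shaft (a joint): How far the D-shaft is pressed down, in m: 0 = sprung up, 0.005 = fully pressed. The spring takes 6 N to start and 9 N fully pressed, and pushes the shaft back up when let go.
- hotplate: White electric hot plate, 280 mm (x) x 380 mm (y) x 70 mm tall, fixed; origin under its middle. Shaft at (-40, -125) mm in its frame; burner disc at (10, 85) mm, 10 mm proud of the deck, radius 88 mm.
- pan: Bystander: steel pan, radius 68 mm, 55 mm tall, with two small loop handles, on the burner; origin at the centre of its underside.
- mug: Bystander: blue mug, radius 39 mm, 90 mm tall, handle to one side; origin under its centre.
- jar: Bystander: amber jar with green lid, radius 36 mm, 120 mm tall; origin under its centre.
- cleaner: Bystander: white bottle with orange cap, radius 36 mm, 200 mm tall; origin under its centre.
- bowl: Bystander: white bowl, radius 60 mm, 45 mm tall; origin under its centre.
- spatula: Bystander: spatula lying flat, 280 mm long along x; origin under its middle.
- spongebox: Bystander: yellow box 70 x 110 x 30 mm; origin under its centre.
- fob: The fob as a whole; origin at the centre of its hole on the underside (as point fob_hole).
- knob: The knob as a whole; origin at the middle of its underside.

How it is judged:
On the way, in this order (a step that is already met when the one before it is completed fails the run):
1. the fob hangs on the tag post, flat on its foot, and is let go (horizontal distance between fob_hole and post_foot below 0.009 m and z of fob_hole in the frame of post_foot below 0.006 m and angle between fob_hole's own z axis and vertical below 0.12 rad and contact force between the fingers and fob below 0.1 N), for 0.2 s.
2. the knob is fully home on the shaft and presses it down (horizontal distance between knob_centre and shaft_tip below 0.004 m and z of knob_centre in the frame of shaft_tip below 0.0055 m and angle between the x axis of knob_centre and the x axis of shaft_tip, either way round below 0.4 rad and value of joint shaft above 0.003 m and contact force between the fingers and knob above 1 N), for 0.2 s.
At the end, for the whole second after the job is handed in: Fob let go, at rest on the post (hole within 9 mm of its axis), flat on the foot (under 6 mm up, 7 deg tilt). Knob home on the D-shaft (centre under 5.5 mm above the tip, 4 mm off axis, 23 deg off the flat), still, the fingers on it (over 1 N) keeping the shaft 3 mm or more down (all of step 1 and all of step 2 and linear speed of each of fob, knob below 0.02 m/s); the arm keeps its last pose, push and grip.
It fails at once if a bystander is moved more than 30 mm (distance of any of pan, mug, jar, cleaner, bowl, spatula, spongebox from where it was at the start of the episode above 0.03 m).
It also fails if it takes over 66 s, if anything falls off the work surface, if the arm or the gripper's body presses on something with over 40 N, if the wrist force passes 120 N, or if a joint passes its speed limit or range.

ROBOT

A 6-joint arm with a two-finger parallel gripper is mounted at the origin on the work surface. World frame = base frame: x ahead of the robot, y to its left, z up, the work surface at z = 0. Lengths are in m, angles in rad, forces in N, time in s.
With the tool pointing down it reaches from about 0.35 to 0.775 m from the base axis. Payload 7.3 kg.
Tool frame: the origin (TCP) lies midway between the tips of the shut fingers; the grasp point (between the pads) lies 19 mm behind it; z points along the fingers, y is the direction in which the jaws open and shut (so a half turn about z gives the same grasp; the last joint's range is limited). The gripper opens to 92 mm and grips with 3 to 60 N. Pads are 19 mm wide; open, the fingers measure 130 mm over their backs; the gripper's body (75 mm by 190 mm) begins 47 mm behind the grasp point.
Start: joints at [1.179, 0.342, 1.524, -0, 1.275, -0.146], TCP at [0.128, 0.509, 0.227] pointing down, gripper open.
Joint ranges: [-2.53, 2.53], [-0.77, 2.02], [0.04, 2.7], [-1, 4.14], [0.28, 2.66], [-3.11, 3.11]. Speed limits (rad/s): [2.57, 2.57, 3.14, 3.14, 3.14, 3.14].

INTERFACE

Orientations are given as [roll, pitch, yaw] about the fixed x, y, z axes, in that order (R = Rz(yaw) Ry(pitch) Rx(roll)).
In Python, from cell import status, eyes, job gives the robot as it stands.
- The arm moves only by the tool jog_arm, never from a script. Its argument "series" is a list of rows, each a list of 3 entries, a list of its own where there are three numbers: the gripper command: -1 is shut, 1 is fully open, values between are in proportion, then the shift along the tool's x, y, z in m, then the turn, a rotation vector about the tool's x, y, z in rad. In form: [[grip, [x, y, z], [ax, ay, az]], ...]. A call has 1 to 12 rows; each row is the pose to reach, as a shift and turn from the pose commanded when the call began, along the tool's axes at that moment; what a row does not reach only later rows make up. A row lasts 1/12 s, in which the tool goes at most 41.7 mm and 7.16 degrees, less where a joint would pass 70% of its speed; a pose out of reach is approached as far as the arm can. A call with a gripper value outside its range is refused whole. The fingers move at their own pace and stop on an object; "squeeze" is the grip in N (left out, the last holds). Time passes only in rows, so rows that repeat a pose let the fingers close. It gives the time, the measured TCP pose, the force and the opening at its end, in the units of the state.
- status.observe(): the state, without advancing time (a new reading comes with each control period).
- eyes.read_camera(name): name is "scene" or "top"; returns a dict with "img" (384x512x3 uint8, red, green, blue), "range_z" (384x512 float32, m along the optical axis (not along the pixel's ray), 0 where there is no reading), "camera_matrix" (3x3 intrinsics, pixels), "k1" (the pictures are not rectified: a ray, as slopes to the right and down, at radius r is drawn at 1 + k1 r^2 times it, then the intrinsics apply), "T" (4x4, takes a point from camera to world coordinates). Camera axes: x right, y down, z forward; pixel columns grow to the right and rows downward; lengths in m; the calibration is good to about 2 mm. A picture is of the moment at which its call begins.
- job.hand_in(): hands the job in, once; it reports no verdict.
The state is a dict: "time": time; "qpos": joint angles; "qvel": joint speeds; "joint_efforts": joint torques, N m; "tool_pos": TCP position; "tool_rot": TCP orientation; "contact_force": force on the tool from outside, world axes, zero at the start; "torque": the same for the moment, N m; "opening": finger opening in m.
Only numpy, scipy, OpenCV 4.12 (cv2) and the standard library are available. Lean on these libraries where they do the work, as an engineer would, in place of code of your own. Each camera call takes 0.05 s, during which the arm holds its last target.

## Working session

There is one attempt and no reset: what is moved stays moved. The work goes in short steps, Python scripts to look and compute and a tool call to move; the robot and the scene stay as the last step left them, time stands still between calls to the robot, and variables do not carry over. Pictures are saved under pics/ and viewed, and the job is handed in when it is done.

Besides the shell and the picture viewer there is one more tool, called after "Emit:" as a command line: name --argument value ..., lists and objects as JSON in quotes. jog_arm: Moves the arm, as the interface text tells. Its arguments: {"type":"object","properties":{"series":{"type":"array","items":{"type":"array"}},"squeeze":{"type":"number"}},"required":["series"]}

```bash
ls; mkdir -p pics
python3 - <<'E'
from cell import status, eyes
import cv2, numpy as np
print(status.observe())
for n in ("scene","top"):
    d=eyes.read_camera(n)
    cv2.imwrite(f"pics/{n}0.png",cv2.cvtColor(d["img"],cv2.COLOR_RGB2BGR))
    np.savez(f"{n}0.npz",**d)
    print(n,d["camera_matrix"],d["k1"],d["T"])
E
```

```text
pics
{'time': 0.0, 'qpos': array([ 1.17902175e+00,  3.42692650e-01,  1.52502600e+00,  1.96005500e-05,
        1.27541256e+00, -1.45982586e-01]), 'qvel': array([-0.00101094, -0.00013786,  0.00079226,  0.00032117,  0.00068292,
       -0.00015447]), 'joint_efforts': array([-1.30930664e-03, -4.31251681e+01, -2.44216830e+01,  7.17673148e-02,
        5.60577388e-02, -1.27595540e-04]), 'tool_pos': array([0.12754879, 0.50884215, 0.22605745]), 'tool_rot': array([-3.14007319e+00, -2.42349293e-04,  2.89579476e+00]), 'contact_force': array([ 3.96800592e-01,  4.69680660e-01, -9.00856461e-05]), 'torque': array([-0.00331878,  0.01263257, -0.02491563]), 'opening': 0.09202419852225358}
scene [[362.4444476    0.         255.4271997 ]
 [  0.         362.4444476  188.68188948]
 [  0.           0.           1.        ]] -0.11597971834152403 [[-0.63230638  0.63701966 -0.44090203  1.07337533]
 [ 0.77457582  0.50890506 -0.37556349  0.33652748]
 [-0.01486405 -0.57898324 -0.81520394  1.01573418]
 [ 0.          0.          0.          1.        ]]
top [[437.81668296   0.         255.97513077]
 [  0.         437.81668296 196.32932215]
 [  0.           0.           1.        ]] -0.01553457430991179 [[-0.0091154  -0.98731598  0.15850573  0.36408133]
 [-0.99989766  0.01074746  0.00944237 -0.0661074 ]
 [-0.01102614 -0.15840344 -0.98731291  1.20798477]
 [ 0.          0.          0.          1.        ]]
```

View pics/scene0.png

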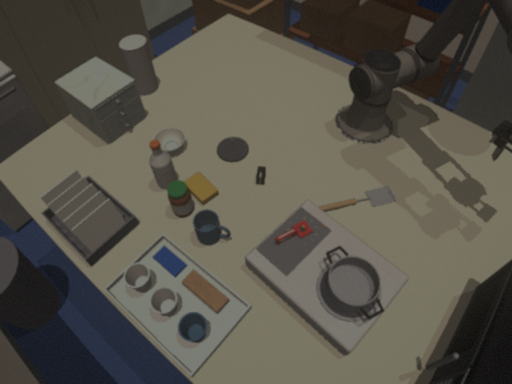

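View pics/top0.png

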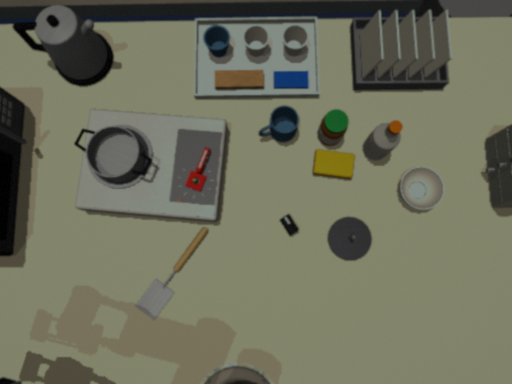

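The overhead picture shows the fob head at about (196,181) with its handle up to (206,152), the knob at (289,224), the post foot disc at (350,238), and the hot plate at (150,165). Next I measure these.

```bash
cat > h.py <<'E'
import numpy as np, cv2
from cell import status, eyes
def load(n,i=0): return dict(np.load(f"{n}{i}.npz"))
def grab(n,i):
    d=eyes.read_camera(n); np.savez(f"{n}{i}.npz",**d); return d
def ray(d,uv):
    uv=np.asarray(uv,float).reshape(-1,1,2)
    s=cv2.undistortPointsIter(uv,d["camera_matrix"],np.array([float(d["k1"]),0,0,0]),None,None,(3,50,1e-10)).reshape(-1,2)
    dirs=np.c_[s,np.ones(len(s))]@d["T"][:3,:3].T
    return d["T"][:3,3],dirs
def onz(d,uv,z):
    o,v=ray(d,uv); t=(z-o[2])/v[:,2]; return o+v*t[:,None]
def cloud(d):
    h,w=d["range_z"].shape; u,v=np.meshgrid(np.arange(w),np.arange(h))
    o,r=ray(d,np.stack([u,v],-1).reshape(-1,2)); return (o+r*d["range_z"].reshape(-1,1)).reshape(h,w,3)
def proj(d,P):
    P=np.atleast_2d(P); c=(P-d["T"][:3,3])@d["T"][:3,:3]; s=c[:,:2]/c[:,2:]
    s=s*(1+float(d["k1"])*(s**2).sum(1,keepdims=True)); return s@d["camera_matrix"][:2,:2].T+d["camera_matrix"][:2,2]
def crop(d,x0,y0,x1,y1,k,name):
    im=cv2.cvtColor(d["img"],cv2.COLOR_RGB2BGR)[y0:y1,x0:x1]
    cv2.imwrite(name,cv2.resize(im,None,fx=k,fy=k,interpolation=cv2.INTER_CUBIC))
E
python3 - <<'E'
from h import *
t=load("top");s=load("scene")
crop(t,165,135,235,215,7,"pics/tfob.png")
crop(s,255,200,345,275,7,"pics/sfob.png")
crop(t,270,205,380,265,7,"pics/tknob.png")
crop(s,210,130,290,200,8,"pics/sknob.png")
C=cloud(t);D=cloud(s)
for n,p in dict(counter=(300,280),deck=(180,190),deck2=(215,140),disc=(340,250),post=(351,238),knob=(286,219),fobh=(203,165)).items(): print(n,C[p[1],p[0]].round(4),onz(t,p,0).round(3))
for n,p in dict(counter=(240,220),deck=(330,235),disc=(230,155)).items(): print(n,D[p[1],p[0]].round(4))
E
```

```text
counter [ 0.3269 -0.1722 -0.0043] [[ 0.327 -0.172  0.   ]]
deck [0.566  0.1457 0.0694] [[0.578 0.159 0.   ]]
deck2 [0.7037 0.0545 0.0626] [[0.722 0.061 0.   ]]
disc [ 0.4064 -0.2816  0.0087] [[ 0.407 -0.283  0.   ]]
post [ 0.4358 -0.3036  0.0539] [[ 0.439 -0.315  0.   ]]
knob [ 0.4895 -0.1349  0.0377] [[ 0.494 -0.137  0.   ]]
fobh [0.6288 0.083  0.0876] [[0.649 0.095 0.   ]]
counter [ 0.6513 -0.0922 -0.0012]
deck [0.5536 0.1778 0.0686]
disc [ 0.4724 -0.2929  0.0132]
```

```bash
cd pics; python3 -c "
import cv2
for n in ('tfob','sfob','tknob','sknob'):
    print(n,cv2.imread(n+'.png').shape)"
```

```text
tfob (560, 490, 3)
sfob (525, 630, 3)
tknob (420, 770, 3)
sknob (560, 640, 3)
```

View pics/tfob.png

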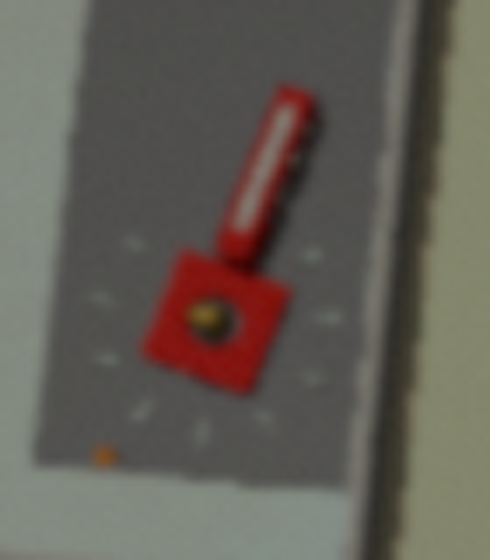

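View pics/sfob.png

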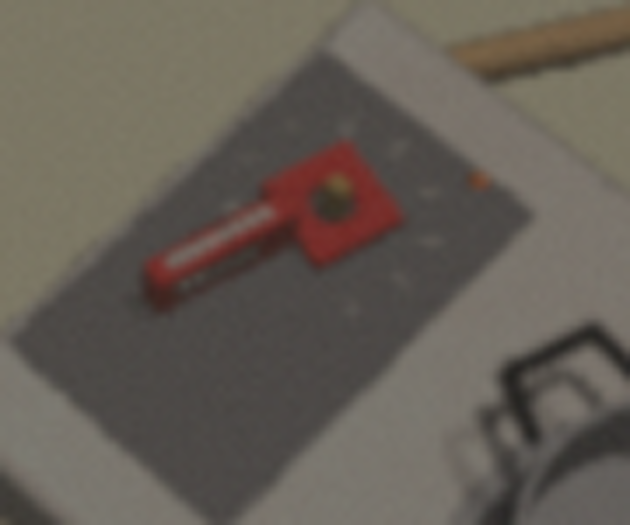

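View pics/tknob.png

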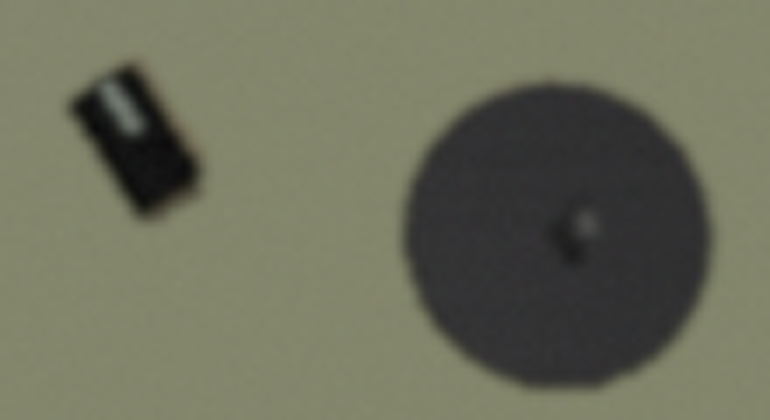

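View pics/sknob.png

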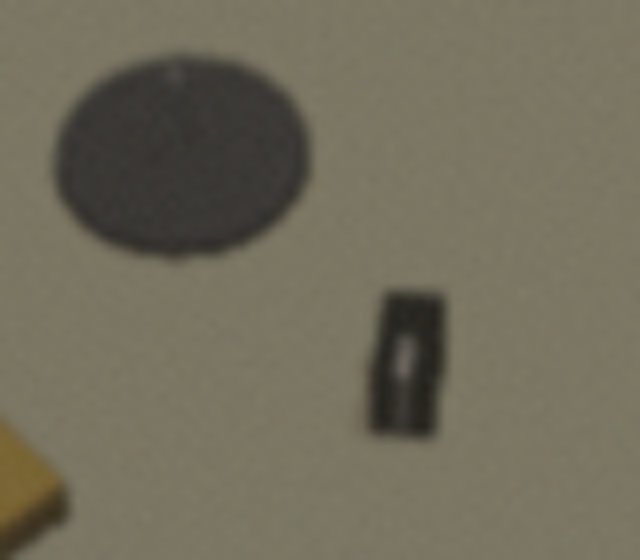

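```bash
cat > meas.py <<'E'
from h import *
def bigc(m,near=None):
    cs,_=cv2.findContours(m.astype(np.uint8),cv2.RETR_EXTERNAL,cv2.CHAIN_APPROX_NONE)
    cs=[c for c in cs if len(c)>12]
    if near is not None: return min(cs,key=lambda c:np.hypot(*(c.reshape(-1,2).mean(0)-near)))
    return max(cs,key=cv2.contourArea)
def masks(d):
    im=d["img"].astype(int); R,G,B=im[...,0],im[...,1],im[...,2]
    red=(R>2*G)&(R>2*B)&(R>70); dark=(im.max(2)<75)
    return red,dark
def fullmask(m,c):
    o=np.zeros(m.shape,np.uint8); cv2.drawContours(o,[c],-1,1,-1); return o
E
python3 - <<'E'
from meas import *
cfg=dict(top=((197,178),(289,224),(350,238)),scene=((297,232),(261,175),(233,149)))
for n in ("top","scene"):
    d=load(n); red,dark=masks(d); f,k,p=cfg[n]
    c=bigc(red,f); m=fullmask(red,c)
    kk=np.ones((9,9),np.uint8) 
    head=cv2.morphologyEx(m,cv2.MORPH_OPEN,kk); hc=bigc(head,f)
    ph=onz(d,hc.reshape(-1,2),.074)[:,:2].astype(np.float32)
    print(n,"head",cv2.minAreaRect(ph*1000), "px",hc.reshape(-1,2).mean(0))
    bar=m&~cv2.dilate(head,np.ones((5,5),np.uint8)); v,u=np.nonzero(bar)
    pb=onz(d,np.c_[u,v],.09)[:,:2]; print(" bar",cv2.minAreaRect((pb*1000).astype(np.float32)),pb.mean(0))
    reg=np.zeros_like(dark); reg[k[1]-16:k[1]+16,k[0]-13:k[0]+13]=1
    im=d["img"].astype(int)
    thr=60 if n=="top" else 75
    dk=(im.max(2)<thr)&reg
    c=bigc(dk,k); pk=onz(d,c.reshape(-1,2),.019)[:,:2].astype(np.float32)*1000
    print(" knob",cv2.minAreaRect(pk),len(c))
    reg[:]=0; reg[p[1]-26:p[1]+26,p[0]-26:p[0]+26]=1
    c=bigc((im.max(2)<85)&reg,p); e=cv2.fitEllipse(c)
    pp=onz(d,c.reshape(-1,2),.01)[:,:2].astype(np.float32)*1000
    print(" disc",cv2.minEnclosingCircle(pp),cv2.fitEllipse(pp), onz(d,[e[0]],.01))
t,s=load("top"),load("scene")
def tri(a,b):
    o1,v1=ray(t,[a]);o2,v2=ray(s,[b]);v1=v1[0];v2=v2[0]
    k=np.linalg.lstsq(np.c_[v1,-v2],o2-o1,rcond=None)[0]; P,Q=o1+k[0]*v1,o2+k[1]*v2
    return ((P+Q)/2).round(4),np.linalg.norm(P-Q).round(4)
print("post tip",tri((270+587/7,205+220/7),(210+177/8,130+72/8)))
print("shaft tip",tri((165+207/7,135+316/7),(255+339/7,200+186/7)))
E
```

```text
top head ((591.67041015625, 104.24192810058594), (40.197784423828125, 43.116050720214844), 89.3591079711914) px [195.46296296 180.03703704]
 bar ((623.72509765625, 95.01889038085938), (18.4943904876709, 112.40435791015625), 62.586891174316406) [0.64464285 0.08178031]
 knob ((475.8680114746094, -143.7651824951172), (51.129150390625, 28.058305740356445), 32.50321578979492) 58
 disc ((438.9532775878906, -307.5350646972656), 59.504478454589844) ((438.5475769042969, -307.677001953125), (115.31555938720703, 116.4505844116211), 30.31568145751953) [[ 0.43811691 -0.30767196  0.01      ]]
scene head ((589.7415771484375, 101.76341247558594), (38.43675994873047, 29.84122657775879), 35.57193374633789) px [302.  228.5]
 bar ((614.3320922851562, 101.10560607910156), (36.141937255859375, 79.16879272460938), 38.57380294799805) [0.6165249 0.0981641]
 knob ((478.739013671875, -145.39041137695312), (74.8801040649414, 29.704465866088867), 30.829715728759766) 45
 disc ((442.5154113769531, -307.37115478515625), 61.2033576965332) ((442.9662780761719, -307.84765625), (115.16696166992188, 119.16178894042969), 139.6912078857422) [[ 0.44414901 -0.3067496   0.01      ]]
post tip (array([ 0.439 , -0.3092,  0.0595]), np.float64(0.0019))
shaft tip (array([0.5887, 0.1046, 0.087 ]), np.float64(0.0002))
```

Run:
```python
from meas import *
t,s=load("top"),load("scene")
T=lambda x,y:(165+x/7-.43,135+y/7-.43); S=lambda x,y:(255+x/7-.43,200+y/7-.43)
P=onz(t,[T(296,90),T(238,248)],.100); print("bar top ends T",P.round(4)); d=P[0]-P[1]; print(np.hypot(*d[:2]),np.arctan2(d[1],d[0]))
P=onz(s,[S(153,265),S(275,212)],.100); print("bar top ends S",P.round(4)); d=P[0]-P[1]; print(np.hypot(*d[:2]),np.arctan2(d[1],d[0]))
H=onz(t,[T(190,250),T(292,293),T(250,393),T(145,352)],.078);print("headT",H.mean(0),np.linalg.norm(np.diff(H,axis=0),axis=1))
H=onz(s,[S(347,142),S(404,215),S(322,268),S(265,190)],.078);print("headS",H.mean(0),np.linalg.norm(np.diff(H,axis=0),axis=1))
C=cloud(t); print("pan region max z", C[120:190,70:165,2].max())
m=(C[...,2]>.095)&(C[...,1]>.1)&(C[...,1]<.45)&(C[...,0]>.5)&(C[...,0]<.8)
print("pan bbox",C[m].min(0),C[m].max(0))
for n,(x0,x1,y0,y1) in dict(sponge=(312,356,148,180),bowl=(398,444,166,212)).items():
    q=C[y0:y1,x0:x1].reshape(-1,3); q=q[q[:,2]>.015]; print(n,q.min(0),q.max(0))
```

```text
bar top ends T [[0.6728 0.0717 0.1   ]
 [0.6127 0.0927 0.1   ]]
0.06366831687262899 -0.33576786959997756
bar top ends S [[0.6722 0.0682 0.1   ]
 [0.6215 0.0925 0.1   ]]
0.056147407300609506 -0.4468871452833588
headT [0.58931852 0.10259697 0.078     ] [0.04233008 0.04107504 0.04285047]
headS [0.59164851 0.10380247 0.078     ] [0.0416305  0.04373679 0.04301505]
pan region max z 1.2079847717082621
pan bbox [0.58902377 0.10014452 0.09502147] [0.72459412 0.41040506 0.137512  ]
sponge [ 0.36408133 -0.32738631  0.01510803] [ 0.68545679 -0.0661074   1.20798477]
bowl [ 0.36408133 -0.56095526  0.01500523] [ 0.6313255  -0.0661074   1.20798477]
```

```bash
cat > go.py <<'E'
import sys, numpy as np
from scipy.spatial.transform import Rotation as R
from cell import status
def plan(p,yaw):
    o=status.observe(); A=R.from_euler("xyz",o["tool_rot"]); B=R.from_euler("xyz",[np.pi,0,yaw])
    sh=A.inv().apply(np.array(p)-o["tool_pos"]); rv=(A.inv()*B).as_rotvec()
    print("t",round(o["time"],2),"pos",o["tool_pos"].round(4),"rot",o["tool_rot"].round(4),"F",o["contact_force"].round(2),"open",round(o["opening"],4),"q",o["qpos"].round(2))
    print("shift",sh.round(4),"turn",rv.round(4),"rows",np.linalg.norm(sh)/.0417,np.linalg.norm(rv)/.125)
if __name__=="__main__":
    v=[float(x) for x in sys.argv[1:]]; plan(v[:3],v[3])
E
python3 go.py .642 .082 .20 2.761
```

```text
t 0.1 pos [0.1276 0.5089 0.2261] rot [-3.1402e+00 -2.0000e-04  2.8958e+00] F [-0.33  0.45 -0.5 ] open 0.0916 q [ 1.18  0.34  1.52 -0.    1.28 -0.15]
shift [-0.6028 -0.2888  0.0264] turn [-1.400e-03 -1.000e-04  1.348e-01] rows 16.04233778341073 1.0783447736894278
```

Emit:
jog_arm --series '[[0.0, [-0.6028, -0.2888, 0.0264], [0, 0, 0.135]], [0.0, [-0.6028, -0.2888, 0.0264], [0, 0, 0.135]], [0.0, [-0.6028, -0.2888, 0.0264], [0, 0, 0.135]], [0.0, [-0.6028, -0.2888, 0.0264], [0, 0, 0.135]], [0.0, [-0.6028, -0.2888, 0.0264], [0, 0, 0.135]], [0.0, [-0.6028, -0.2888, 0.0264], [0, 0, 0.135]], [0.0, [-0.6028, -0.2888, 0.0264], [0, 0, 0.135]], [0.0, [-0.6028, -0.2888, 0.0264], [0, 0, 0.135]], [0.0, [-0.6028, -0.2888, 0.0264], [0, 0, 0.135]], [0.0, [-0.6028, -0.2888, 0.0264], [0, 0, 0.135]], [0.0, [-0.6028, -0.2888, 0.0264], [0, 0, 0.135]], [0.0, [-0.6028, -0.2888, 0.0264], [0, 0, 0.135]]]' --squeeze 30

```text
time: 1.1
tool_pos: [0.5133, 0.1885, 0.2066]
tool_rot: [-3.141, -0.001, 2.76]
contact_force: [1.1, 0.8, 1.2]
opening: 0.046
```

```bash
python3 go.py .642 .082 .20 2.761
```

```text
t 1.1 pos [0.5133 0.1885 0.2066] rot [-3.1414e+00 -6.0000e-04  2.7605e+00] F [1.14 0.82 1.16] open 0.046 q [ 0.21  0.4   1.5   0.    1.25 -0.98]
shift [-0.159  -0.051   0.0065] turn [-0.0002 -0.0006 -0.0005] rows 4.007893352946356 0.006701666106715585
```

Emit:
jog_arm --series '[[0.0, [-0.159, -0.051, 0.0065], [0, 0, 0]], [0.0, [-0.159, -0.051, 0.0065], [0, 0, 0]], [0.0, [-0.159, -0.051, 0.0065], [0, 0, 0]], [0.0, [-0.159, -0.051, 0.0065], [0, 0, 0]], [0.0, [-0.159, -0.051, 0.0065], [0, 0, 0]], [0.0, [-0.159, -0.051, 0.0065], [0, 0, 0]], [0.0, [-0.159, -0.051, 0.0065], [0, 0, 0]]]'

```text
time: 1.68
tool_pos: [0.6403, 0.0838, 0.1996]
tool_rot: [-3.141, -0.002, 2.76]
contact_force: [0.5, 0.5, -0.9]
opening: 0.0455
```

```bash
python3 go.py .642 .082 .0745 2.761;  python3 - <<'E'
from h import *
s=grab("scene",1); crop(s,200,150,370,290,4,"pics/s1.png")
E
```

```text
t 1.68 pos [0.6403 0.0838 0.1996] rot [-3.1413e+00 -2.0000e-03  2.7603e+00] F [ 0.49  0.45 -0.92] open 0.0455 q [ 0.01  0.59  1.2   0.    1.36 -1.18]
shift [-0.0025 -0.001   0.1251] turn [-0.0003 -0.002  -0.0007] rows 3.000554898878223 0.01724918845133022
```

View pics/s1.png

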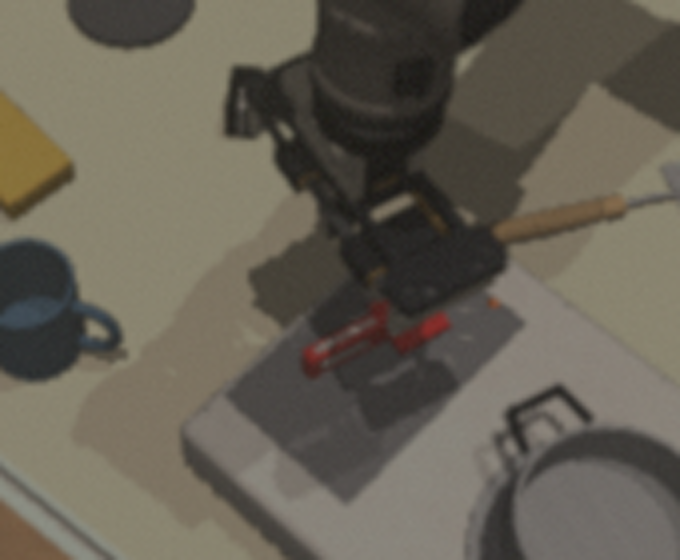

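The picture shows the gripper above the fob (bar at crop (345,340)), with the pan handle at (545,400), well clear. Next I descend and grip.

Emit:
jog_arm --series '[[0.0, [-0.0025, -0.001, 0.04], [0, 0, 0]], [0.0, [-0.0025, -0.001, 0.08], [0, 0, 0]], [0.0, [-0.0025, -0.001, 0.1], [0, 0, 0]], [0.0, [-0.0025, -0.001, 0.115], [0, 0, 0]], [0.0, [-0.0025, -0.001, 0.122], [0, 0, 0]], [0.0, [-0.0025, -0.001, 0.124], [0, 0, 0]], [0.0, [-0.0025, -0.001, 0.124], [0, 0, 0]]]'

```text
time: 2.32
tool_pos: [0.6427, 0.0828, 0.0772]
tool_rot: [3.141, 0.001, 2.762]
contact_force: [0.7, -0.7, 0.2]
opening: 0.046
```

Emit:
jog_arm --series '[[-1, [0, 0, 0], [0, 0, 0]], [-1, [0, 0, 0], [0, 0, 0]], [-1, [0, 0, 0], [0, 0, 0]], [-1, [0, 0, 0], [0, 0, 0]], [-1, [0, 0, 0], [0, 0, 0]], [-1, [0, 0, 0], [0, 0, 0]]]'

```text
time: 2.82
tool_pos: [0.6431, 0.082, 0.0769]
tool_rot: [3.141, 0.001, 2.761]
contact_force: [0.5, 0.7, 0.9]
opening: 0.0141
```

Gripped, with a 14.1 mm opening that matches the bar. Next I lift.

Emit:
jog_arm --series '[[-1, [0, 0, -0.01], [0, 0, 0]], [-1, [0, 0, -0.025], [0, 0, 0]], [-1, [0, 0, -0.045], [0, 0, 0]], [-1, [0, 0, -0.07], [0, 0, 0]], [-1, [0, 0, -0.1], [0, 0, 0]], [-1, [0, 0, -0.12], [0, 0, 0]], [-1, [0, 0, -0.12], [0, 0, 0]], [-1, [0, 0, -0.12], [0, 0, 0]]]'

```text
time: 3.48
tool_pos: [0.6433, 0.0819, 0.1982]
tool_rot: [3.14, 0.003, 2.761]
contact_force: [-0.6, 0.1, -1.3]
opening: 0.0141
```

```bash
python3 go.py .50 -.308 .197 2.761;  python3 - <<'E'
from h import *
s=grab("scene",2); crop(s,200,130,370,270,4,"pics/s2.png")
s=grab("top",2); crop(s,140,100,260,240,4,"pics/t2.png")
E
```

```text
t 3.48 pos [0.6433 0.0819 0.1982] rot [3.1404e+00 2.8000e-03 2.7608e+00] F [-0.59  0.14 -1.3 ] open 0.0141 q [ 0.01  0.59  1.2   0.    1.35 -1.18]
shift [-0.0118 -0.4152  0.0008] turn [ 0.0012  0.0028 -0.0002] rows 9.961316442300603 0.024034842946756677
```

View pics/s2.png

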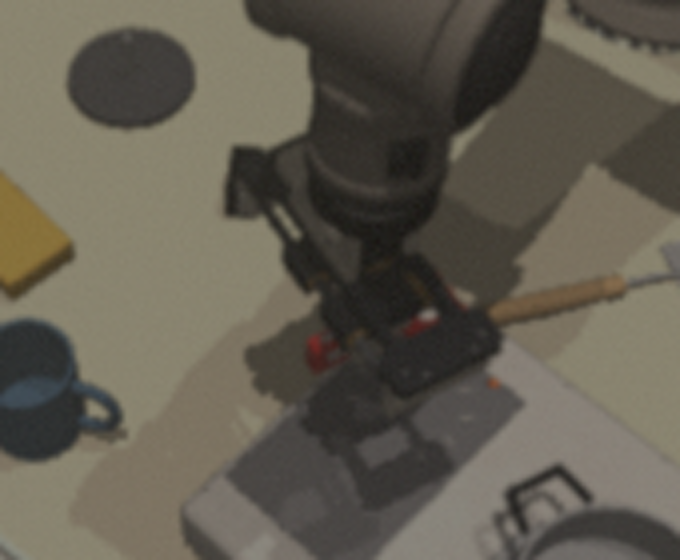

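View pics/t2.png

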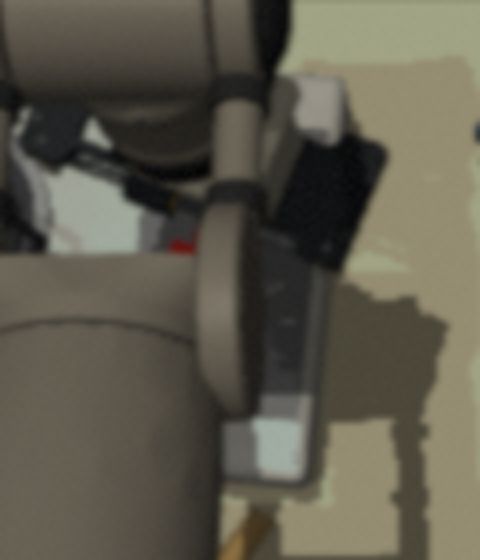

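```bash
python3 go.py .4925 -.329 .15 2.761
```

```text
t 3.58 pos [0.6421 0.0818 0.1954] rot [-3.1408e+00 -1.9000e-03  2.7607e+00] F [ 0.56 -0.14 -1.  ] open 0.0139 q [ 0.01  0.59  1.2  -0.    1.35 -1.18]
shift [-0.0139 -0.437   0.0458] turn [-0.0008 -0.0019 -0.0003] rows 10.54189119641127 0.01696854506531825
```

Emit:
jog_arm --series '[[-1, [-0.0139, -0.437, 0.0458], [0, 0, 0]], [-1, [-0.0139, -0.437, 0.0458], [0, 0, 0]], [-1, [-0.0139, -0.437, 0.0458], [0, 0, 0]], [-1, [-0.0139, -0.437, 0.0458], [0, 0, 0]], [-1, [-0.0139, -0.437, 0.0458], [0, 0, 0]], [-1, [-0.0139, -0.437, 0.0458], [0, 0, 0]], [-1, [-0.0139, -0.437, 0.0458], [0, 0, 0]], [-1, [-0.0139, -0.437, 0.0458], [0, 0, 0]], [-1, [-0.0139, -0.437, 0.0458], [0, 0, 0]], [-1, [-0.0139, -0.437, 0.0458], [0, 0, 0]], [-1, [-0.0139, -0.437, 0.0458], [0, 0, 0]], [-1, [-0.0139, -0.437, 0.0458], [0, 0, 0]]]'

```text
time: 4.58
tool_pos: [0.4903, -0.333, 0.1482]
tool_rot: [-3.141, -0.004, 2.756]
contact_force: [-0.4, 0.7, -1.1]
opening: 0.0137
```

Emit:
jog_arm --series '[[-1, [0, 0, 0], [0, 0, 0]], [-1, [0, 0, 0], [0, 0, 0]], [-1, [0, 0, 0], [0, 0, 0]]]'

```text
time: 4.83
tool_pos: [0.4937, -0.3274, 0.1502]
tool_rot: [3.141, -0.001, 2.762]
contact_force: [0.8, 0.3, -0.5]
opening: 0.0137
```

```bash
python3 go.py .4925 -.329 .15 2.761;  python3 - <<'E'
from h import *
s=grab("scene",3); crop(s,180,90,300,190,6,"pics/s3.png")
s=grab("top",3); crop(s,280,160,430,290,5,"pics/t3.png"); crop(s,165,135,235,215,7,"pics/t3s.png")
E
```

```text
t 4.83 pos [ 0.4937 -0.3274  0.1502] rot [ 3.1407e+00 -1.1000e-03  2.7623e+00] F [ 0.83  0.27 -0.51] open 0.0137 q [-0.72  0.53  1.44  0.    1.17 -1.91]
shift [ 0.0005 -0.0019  0.0002] turn [ 0.0008 -0.0011  0.0013] rows 0.04701021769512555 0.01518968494258111
```

View pics/s3.png

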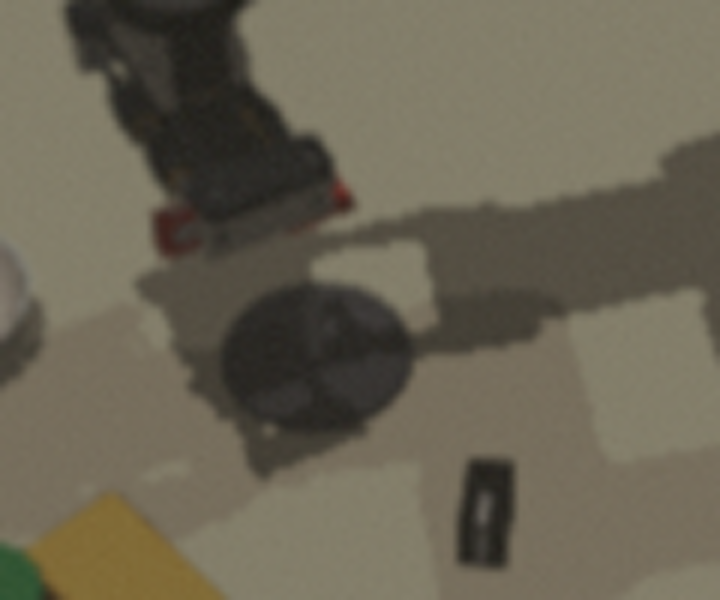

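View pics/t3.png

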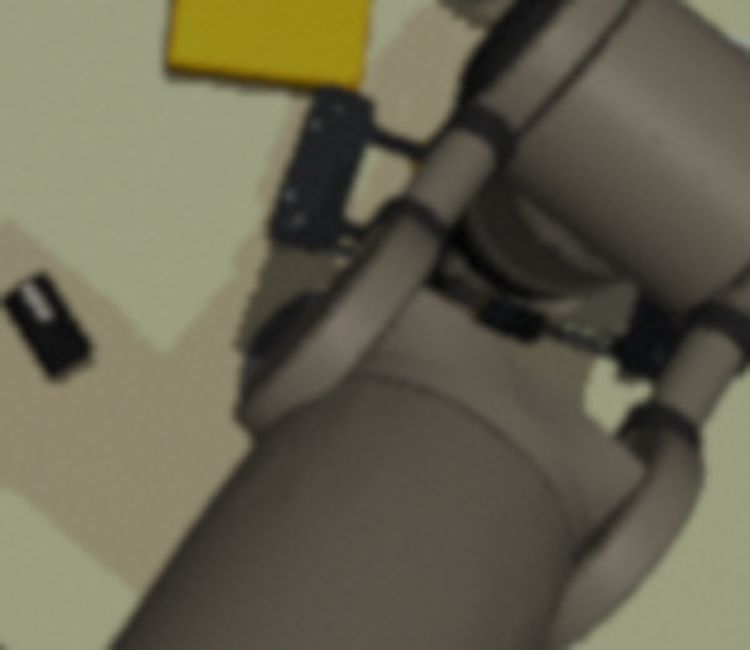

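View pics/t3s.png

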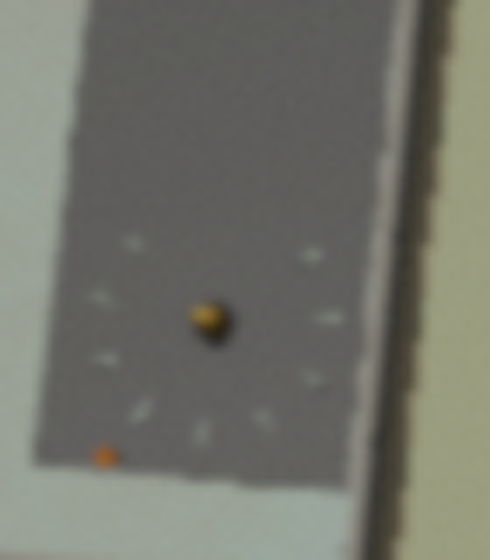

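```bash
python3 - <<'E'
from h import *
s=load("scene",3)
tcp=np.array([.4937,-.3274,.1502]); psi=-.38; c,n=np.cos(psi),np.sin(psi); M=np.array([[c,-n,0],[n,c,0],[0,0,1]])
for L in (.053,.056,.060):
    h=tcp+M@[-L,0,0]; h[2]=tcp[2]-.0069
    P=[h+M@p for p in ([.091,-.007,.03],[.091,.007,.03],[.091,.007,0],[.091,-.007,0],[.022,.022,.008],[-.022,.022,.008],[-.022,.022,0])]
    print(L,h.round(4),((proj(s,P)-[180,90]+.5)*6-.5).round(0).tolist())
E
python3 - <<'E'
import cv2
i=cv2.imread("pics/s3.png")[130:300,120:400]; cv2.imwrite("pics/s3z.png",cv2.resize(cv2.convertScaleAbs(i,alpha=1.6),None,fx=2.8,fy=2.8))
E
```

```text
0.053 [ 0.4445 -0.3077  0.1433] [[142.0, 213.0], [152.0, 229.0], [159.0, 267.0], [149.0, 252.0], [281.0, 229.0], [351.0, 201.0], [352.0, 212.0]]
0.056 [ 0.4417 -0.3066  0.1433] [[147.0, 211.0], [157.0, 227.0], [164.0, 265.0], [153.0, 250.0], [286.0, 227.0], [356.0, 199.0], [356.0, 210.0]]
0.06 [ 0.438  -0.3051  0.1433] [[153.0, 209.0], [164.0, 224.0], [170.0, 263.0], [160.0, 247.0], [292.0, 225.0], [362.0, 197.0], [363.0, 207.0]]
```

View pics/s3z.png

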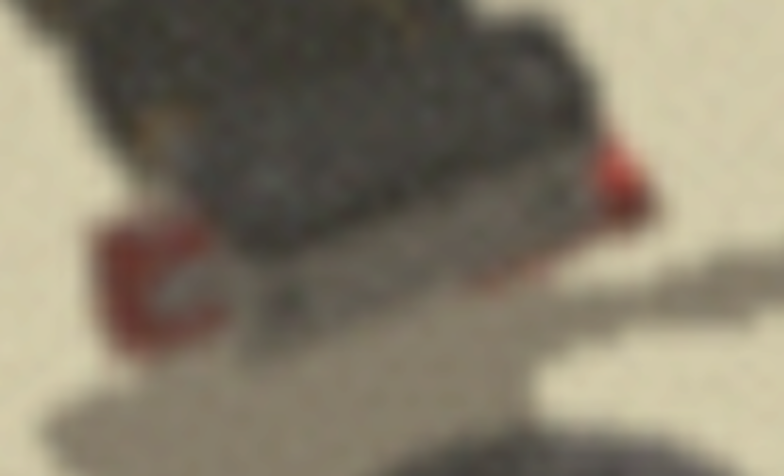

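```bash
python3 go.py .4925 -.329 .085 2.761; python3 go.py .4925 -.329 .085 2.761
```

```text
t 4.93 pos [ 0.4939 -0.3276  0.1506] rot [ 3.1412e+00 -3.0000e-04  2.7627e+00] F [-0.36  0.74 -0.13] open 0.0137 q [-0.72  0.53  1.44  0.    1.17 -1.91]
shift [ 0.0007 -0.0019  0.0656] turn [ 0.0004 -0.0003  0.0017] rows 1.5737887799160217 0.014314014870432904
t 4.93 pos [ 0.4939 -0.3276  0.1506] rot [ 3.1412e+00 -3.0000e-04  2.7627e+00] F [-0.36  0.74 -0.13] open 0.0137 q [-0.72  0.53  1.44  0.    1.17 -1.91]
shift [ 0.0007 -0.0019  0.0656] turn [ 0.0004 -0.0003  0.0017] rows 1.5737887799160217 0.014314014870432904
```

Descend to just above the tip (underside about 0.078), then past the tip.

Emit:
jog_arm --series '[[-1, [0.001, -0.002, 0.03], [0, 0, 0.002]], [-1, [0.001, -0.002, 0.055], [0, 0, 0.002]], [-1, [0.001, -0.002, 0.066], [0, 0, 0.002]], [-1, [0.001, -0.002, 0.066], [0, 0, 0.002]], [-1, [0.001, -0.002, 0.066], [0, 0, 0.002]]]'

```text
time: 5.35
tool_pos: [0.4921, -0.33, 0.0849]
tool_rot: [3.141, -0.0, 2.76]
contact_force: [-0.2, 0.2, 0.4]
opening: 0.0137
```

Emit:
jog_arm --series '[[-1, [0, 0, 0.006], [0, 0, 0]], [-1, [0, 0, 0.012], [0, 0, 0]], [-1, [0, 0, 0.018], [0, 0, 0]], [-1, [0, 0, 0.024], [0, 0, 0]], [-1, [0, 0, 0.03], [0, 0, 0]], [-1, [0, 0, 0.03], [0, 0, 0]]]'

```text
time: 5.85
tool_pos: [0.491, -0.3299, 0.0532]
tool_rot: [3.141, -0.002, 2.759]
contact_force: [0.4, 0.2, -0.7]
opening: 0.0141
```

```bash
python3 go.py .4925 -.329 .018 2.761;  python3 - <<'E'
from h import *
s=grab("scene",4); crop(s,180,90,300,190,6,"pics/s4.png")
E
```

```text
t 5.85 pos [ 0.491  -0.3299  0.0532] rot [ 3.1407e+00 -2.2000e-03  2.7587e+00] F [ 0.43  0.22 -0.66] open 0.0141 q [-0.72  0.64  1.54  0.    0.96 -1.91]
shift [-0.0011  0.0014  0.0352] turn [ 0.0009 -0.0022 -0.0023] rows 0.8454669314536256 0.026054986502456502
```

View pics/s4.png

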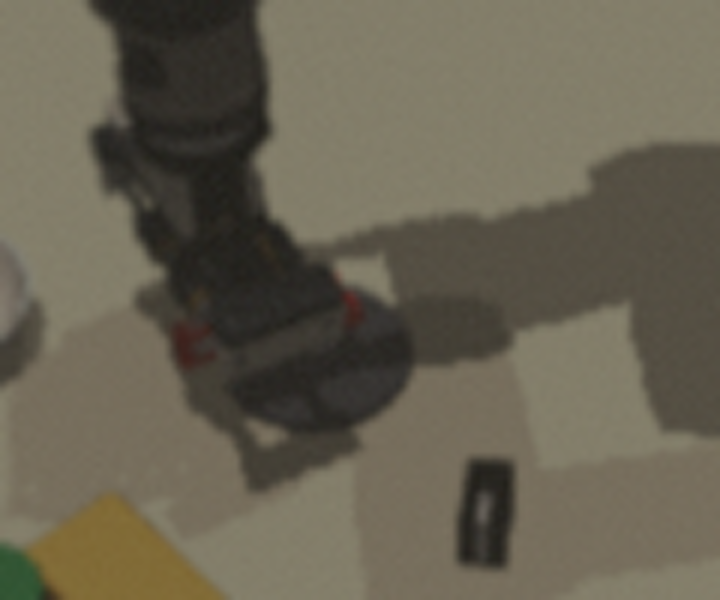

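Underside is now about 17 mm below the rod tip, with no contact force, so the fob is threaded. Continue down.

Emit:
jog_arm --series '[[-1, [0, 0, 0.012], [0, 0, 0]], [-1, [0, 0, 0.024], [0, 0, 0]], [-1, [0, 0, 0.032], [0, 0, 0]], [-1, [0, 0, 0.034], [0, 0, 0]], [-1, [0, 0, 0.034], [0, 0, 0]], [-1, [0, 0, 0.034], [0, 0, 0]]]'

```text
time: 6.4
tool_pos: [0.4918, -0.3305, 0.0207]
tool_rot: [3.142, -0.0, 2.759]
contact_force: [-0.2, -0.0, -0.8]
opening: 0.0138
```

```bash
python3 go.py .4925 -.329 .018 2.761;  python3 - <<'E'
from h import *
s=grab("scene",5); crop(s,180,90,300,190,6,"pics/s5.png")
E
```

```text
t 6.4 pos [ 0.4918 -0.3305  0.0207] rot [ 3.1415 -0.      2.7588] F [-0.23 -0.04 -0.79] open 0.0138 q [-0.72  0.69  1.56  0.    0.89 -1.91]
shift [-0.0001  0.0017  0.0027] turn [ 0.0001 -0.     -0.0022] rows 0.07574667746958194 0.017485772315020198
```

View pics/s5.png

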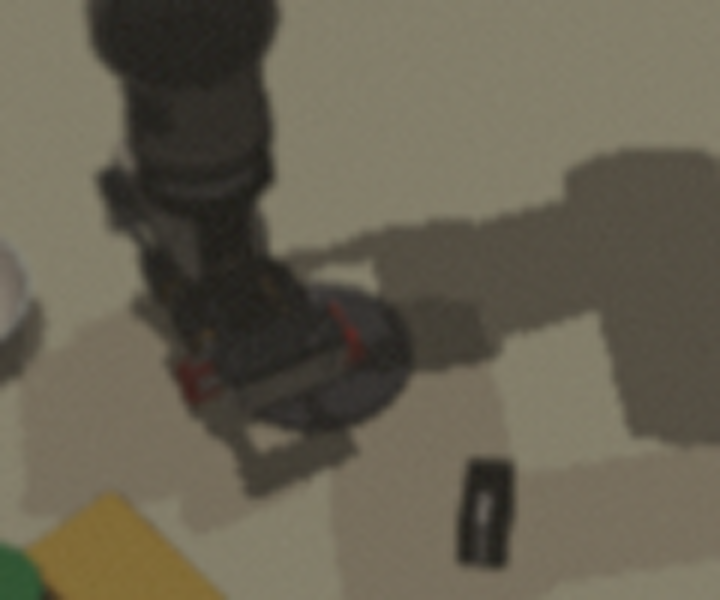

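Emit:
jog_arm --series '[[-1, [0, 0, 0.002], [0, 0, 0]], [-1, [0, 0, 0.0035], [0, 0, 0]], [-1, [0, 0, 0.0035], [0, 0, 0]]]'

```text
time: 6.7
tool_pos: [0.4916, -0.3304, 0.0171]
tool_rot: [3.142, 0.0, 2.759]
contact_force: [0.7, -0.2, 0.6]
opening: 0.014
```

Emit:
jog_arm --series '[[0, [0, 0, 0], [0, 0, 0]], [0, [0, 0, 0], [0, 0, 0]], [0, [0, 0, 0], [0, 0, 0]], [0, [0, 0, 0], [0, 0, 0]]]'

```text
time: 7.03
tool_pos: [0.4917, -0.3305, 0.0173]
tool_rot: [3.142, 0.0, 2.759]
contact_force: [-0.2, 0.4, -0.8]
opening: 0.0357
```

Emit:
jog_arm --series '[[0, [0, 0, -0.02], [0, 0, 0]], [0, [0, 0, -0.05], [0, 0, 0]], [0, [0, 0, -0.09], [0, 0, 0]], [0, [0, 0, -0.13], [0, 0, 0]], [0, [0, 0, -0.15], [0, 0, 0]], [0, [0, 0, -0.15], [0, 0, 0]]]'

```text
time: 7.53
tool_pos: [0.4938, -0.3322, 0.1732]
tool_rot: [-3.138, 0.01, 2.759]
contact_force: [-0.4, 0.0, 0.7]
opening: 0.0457
```

```bash
python3 - <<'E'
from h import *
s=grab("scene",6); crop(s,180,90,300,190,6,"pics/s6.png")
E
python3 go.py .478 -.144 .15 2.13; python3 go.py .478 -.144 .15 -1.01
```

```text
t 7.58 pos [ 0.4927 -0.3313  0.1701] rot [-3.1397  0.0057  2.7589] F [-0.42 -0.01 -0.5 ] open 0.0459 q [-0.72  0.51  1.42  0.    1.21 -1.91]
shift [0.0837 0.1683 0.0193] turn [-0.      0.0061  0.6289] rows 4.531665121028573 5.031035723930304
t 7.58 pos [ 0.4927 -0.3313  0.1701] rot [-3.1397  0.0057  2.7589] F [-0.42 -0.01 -0.5 ] open 0.0459 q [-0.72  0.51  1.42  0.    1.21 -1.91]
shift [0.0837 0.1683 0.0193] turn [-7.9000e-03 -1.0000e-04 -2.5143e+00] rows 4.531665121028573 20.11468980889992
```

View pics/s6.png

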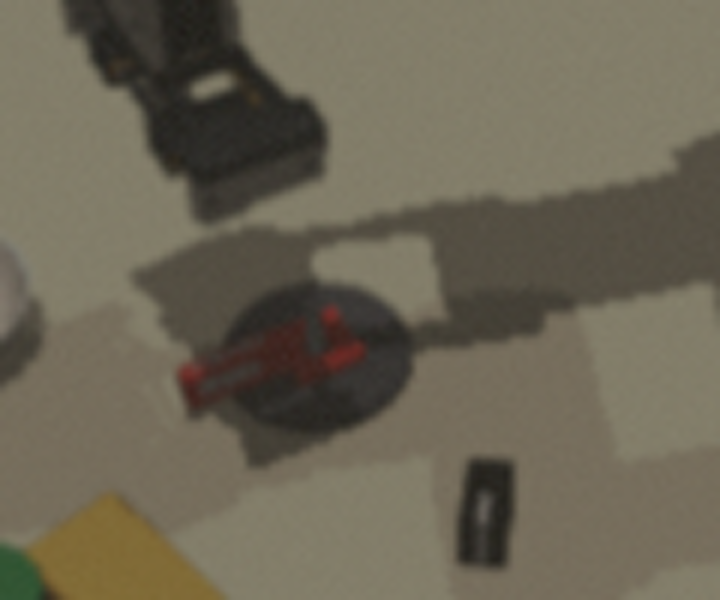

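The fob lies on the disc with the rod through its hole: rod at crop (315,330), fob spanning (190,385)–(360,350). Next, the shaft's flat, using averaged frames now the view is clear.

Run:
```python
from h import *
for n in ("top","scene"):
    fr=[]
    for i in range(12):
        d=eyes.read_camera(n); fr.append(d["img"].astype(float))
    d["img"]=np.mean(fr,0); np.savez(f"{n}7.npz",**d)
    uv=proj(d,[[.589,.104,.085]])[0]; print(n,uv)
    x0,y0=(uv-[24,24]).astype(int); print(x0,y0)
    c=d["img"][y0:y0+48,x0:x0+48][...,::-1]
    c=np.clip(c*1.5,0,255).astype(np.uint8)
    cv2.imwrite(f"pics/{n}7z.png",cv2.resize(c,None,fx=12,fy=12,interpolation=cv2.INTER_CUBIC))
```

```text
top [194.96075954 180.15400212]
170 156
scene [303.15429009 226.86019465]
279 202
```

View pics/top7z.png

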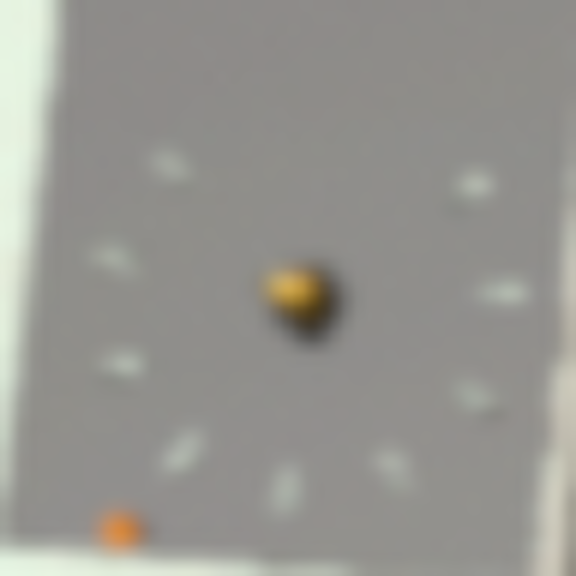

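View pics/scene7z.png

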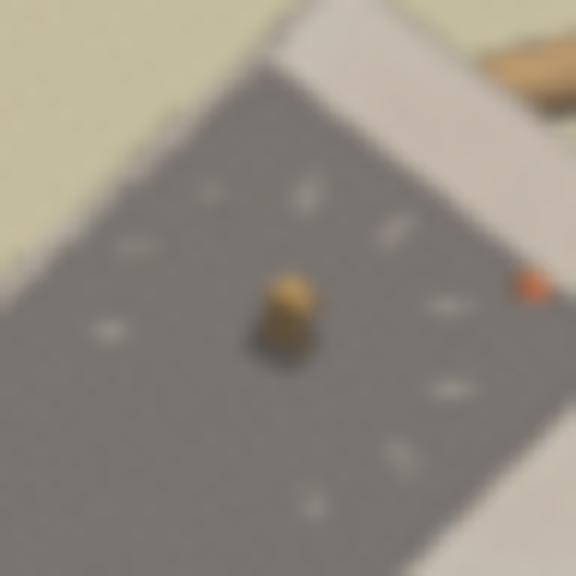

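Run:
```python
from h import *
np.set_printoptions(linewidth=200)
t=load("top",7);s=load("scene",7)
# tick centres (crop px/12)
tk=np.array([(168,163),(113,259),(123,363),(183,452),(286,490),(392,467),(475,397),(503,292),(476,183)])/12-.46+[170,156]
ts=np.array([(212,190),(308,195),(397,230),(451,306),(451,389),(402,457),(313,503),(110,331),(138,244)])/12-.46+[279,202]
for d,k in ((t,tk),(s,ts)):
    P=onz(d,k,.07)[:,:2]*1000
    A=np.c_[2*P,np.ones(len(P))]; x=np.linalg.lstsq(A,(P**2).sum(1),rcond=None)[0]; c=x[:2]; r=np.hypot(*(P-c).T)
    print("centre",c.round(1),"r",r.round(1),"ang",np.degrees(np.arctan2(*(P-c).T[::-1])).round(0))
    print(" tip px",proj(d,[[*c/1000,.094]]),"base",proj(d,[[*c/1000,.07]]))
for d,(u,v) in ((t,(194,180)),(s,(303,227))):
    im=d["img"]; print("R"); print(im[v-5:v+6,u-5:u+7,0].round(0).astype(int)); print("R-B"); print((im[...,0]-im[...,2])[v-5:v+6,u-5:u+7].round(0).astype(int), "origin",u-5,v-5)
```

```text
centre [592.3 105.7] r [43.5 44.1 43.4 44.4 44.1 43.4 44.1 43.2 44.5] ang [  46.   79.  110.  142.  175. -154. -122.  -90.  -56.]
 tip px [[193.8200206  178.23164908]] base [[195.18679387 180.03331122]]
centre [591.6 103.3] r [45.4 42.5 44.  43.9 43.3 42.7 45.3 42.3 43.7] ang [-122. -154.  174.  141.  110.   79.   45.  -55.  -90.]
 tip px [[302.72356272 225.81008125]] base [[301.96976554 229.81030998]]
R
[[ 96  96  96  96  96  96  96  96  96  96  96  96]
 [ 96  96  96  96  96  96  96  95  96  96  96  96]
 [ 96  96  95  97  96  94  91  89  91  94  96  96]
 [ 96  96  96 102 108 104  93  80  80  90  95  96]
 [ 96  95  97 113 130 130 111  80  68  81  92  96]
 [ 96  95  96 108 124 125 106  73  58  73  89  95]
 [ 96  96  94  90  88  86  73  54  51  71  89  95]
 [ 96  96  94  84  71  60  51  47  55  77  92  96]
 [ 96  96  95  90  79  64  51  52  68  86  94  96]
 [ 96  96  96  95  91  81  70  70  82  92  96  96]
 [ 96  96  96  96  95  93  90  90  93  95  96  96]]
R-B
[[ 4  4  3  3  3  3  3  3  3  3  3  3]
 [ 3  3  3  3  3  3  3  3  3  3  3  3]
 [ 3  3  3  5  6  7  6  5  4  3  3  3]
 [ 3  4  
[... 631 characters left out ...]
1  79  72  66  66  70  76  77  80  81  82  81]
 [ 80  75  65  63  63  65  67  73  80  82  82  81]
 [ 80  72  60  59  61  63  65  71  80  81  82  82]
 [ 80  74  65  61  60  62  68  76  80  82  81  81]
 [ 81  80  76  70  66  67  73  79  81  82  81  82]]
R-B
[[ 6  7  7  7  7  7  6  7  7  7  7  7]
 [ 7  7  7  6  6  7  7  7  7  7  7  7]
 [ 7  7  7  8 12 14 10  7  6  7  7  7]
 [ 7  7  8 18 33 40 27 11  7  6  7  7]
 [ 7  7 12 27 45 52 42 20  8  6  7  7]
 [ 7  7 10 22 33 41 40 19  8  7  6  7]
 [ 7  7 10 20 25 27 24 12  7  7  7  6]
 [ 7  7 11 20 24 23 17  8  6  6  7  7]
 [ 7  6  7 13 18 20 14  7  6  7  6  7]
 [ 7  6  6  7  8 11 10  7  6  7  7  7]
 [ 6  6  6  6  5  6  7  6  7  6  6  6]] origin 298 222
```

Both averaged views agree. In the overhead picture the shaft's upper edge is a straight horizontal line (row ~178.2 across cols 192–196), with no curve. So the flat faces image-up, world +x (yaw about 0). Next I refine the knob.

```bash
python3 - <<'E'
from meas import *
t=load("top",7);s=load("scene",7)
print("axis from edges, top:",onz(t,[(194.05,178.9)],.094))
for d,(u,v),thr in ((t,(289,224),(20,60,32)),(s,(261,175),(22,60,34))):
    im=d["img"]; x0,y0=u-20,v-20
    c=im[y0:y0+40,x0:x0+40].astype(np.float32); k=8
    b=cv2.resize(c,None,fx=k,fy=k,interpolation=cv2.INTER_CUBIC); V=b.max(2)
    bg=np.median(V); dk=V.min()
    m=(V<(bg+dk)/2)
    cs,_=cv2.findContours(m.astype(np.uint8),cv2.RETR_EXTERNAL,cv2.CHAIN_APPROX_NONE)
    q=max(cs,key=cv2.contourArea).reshape(-1,2)
    uv=(q+.5)/k-.5+[x0,y0]
    P=onz(d,uv,.019)[:,:2].astype(np.float32)*1000
    print(bg,dk,cv2.minAreaRect(P),"hullcentroid",[ (M["m10"]/M["m00"],M["m01"]/M["m00"]) for M in [cv2.moments(cv2.convexHull(P))]])
    cv2.imwrite("pics/k7_%d.png"%u,np.clip(b*1.6,0,255).astype(np.uint8)[...,::-1])
E
python3 go.py .477 -.1445 .15 -2.574
```

```text
axis from edges, top: [[0.59054558 0.10505234 0.094     ]]
142.9096 12.860141 ((475.1349792480469, -144.2878875732422), (54.949913024902344, 30.282581329345703), 31.26518440246582) hullcentroid [(475.3278836577586, -144.0935709742447)]
118.51334 35.815575 ((477.5848388671875, -145.76919555664062), (78.26832580566406, 31.103103637695312), 31.767702102661133) hullcentroid [(477.94558988391645, -145.62092404432633)]
t 8.78 pos [ 0.4917 -0.3304  0.1672] rot [3.1415e+00 1.0000e-04 2.7588e+00] F [-0.13  0.98 -1.04] open 0.0459 q [-0.72  0.51  1.42  0.    1.21 -1.91]
shift [0.0831 0.167  0.0172] turn [ 0.000e+00  1.000e-04 -9.504e-01] rows 4.491421923693218 7.602884494661303
```

View pics/k7_289.png

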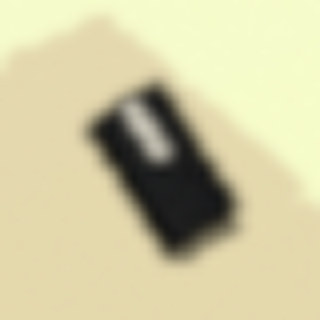

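View pics/k7_261.png

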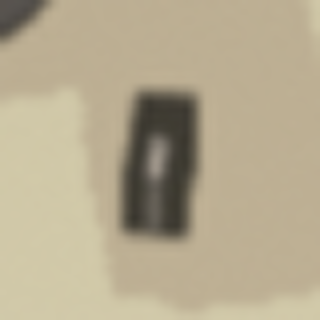

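```bash
python3 go.py .4765 -.145 .12 -2.592
```

```text
t 8.78 pos [ 0.4917 -0.3304  0.1672] rot [3.1415e+00 1.0000e-04 2.7588e+00] F [-0.13  0.98 -1.04] open 0.0459 q [-0.72  0.51  1.42  0.    1.21 -1.91]
shift [0.0833 0.1663 0.0472] turn [ 0.000e+00  1.000e-04 -9.324e-01] rows 4.602732406196706 7.458884496133901
```

Emit:
jog_arm --series '[[0.2, [0.0833, 0.1663, 0.0472], [0, 0, -0.9324]], [0.2, [0.0833, 0.1663, 0.0472], [0, 0, -0.9324]], [0.2, [0.0833, 0.1663, 0.0472], [0, 0, -0.9324]], [0.2, [0.0833, 0.1663, 0.0472], [0, 0, -0.9324]], [0.2, [0.0833, 0.1663, 0.0472], [0, 0, -0.9324]], [0.2, [0.0833, 0.1663, 0.0472], [0, 0, -0.9324]], [0.2, [0.0833, 0.1663, 0.0472], [0, 0, -0.9324]], [0.2, [0.0833, 0.1663, 0.0472], [0, 0, -0.9324]], [0.2, [0.0833, 0.1663, 0.0472], [0, 0, -0.9324]], [0.2, [0.0833, 0.1663, 0.0472], [0, 0, -0.9324]], [0.2, [0.0833, 0.1663, 0.0472], [0, 0, -0.9324]], [0.2, [0.0833, 0.1663, 0.0472], [0, 0, -0.9324]]]'

```text
time: 9.78
tool_pos: [0.4765, -0.1452, 0.12]
tool_rot: [3.142, 0.0, -2.594]
contact_force: [-0.4, -0.1, 1.2]
opening: 0.0552
```

Emit:
jog_arm --series '[[0.2, [0, 0, 0], [0, 0, 0]], [0.2, [0, 0, 0], [0, 0, 0]], [0.2, [0, 0, 0], [0, 0, 0]]]'

```text
time: 10.03
tool_pos: [0.4765, -0.1451, 0.12]
tool_rot: [3.142, 0.0, -2.593]
contact_force: [-0.1, 0.6, 0.1]
opening: 0.0548
```

```bash
python3 go.py .4765 -.145 .008 -2.592;  python3 - <<'E'
from h import *
s=grab("scene",8); crop(s,180,90,310,200,6,"pics/s8.png")
E
```

```text
t 10.03 pos [ 0.4765 -0.1451  0.12  ] rot [ 3.1415e+00  1.0000e-04 -2.5925e+00] F [-0.07  0.59  0.07] open 0.0548 q [-0.45  0.41  1.75  0.    0.98 -2.57]
shift [-1.00e-04  1.00e-04  1.12e-01] turn [ 0.0001  0.0001 -0.0005] rows 2.6849503420129874 0.004096740191273391
```

View pics/s8.png

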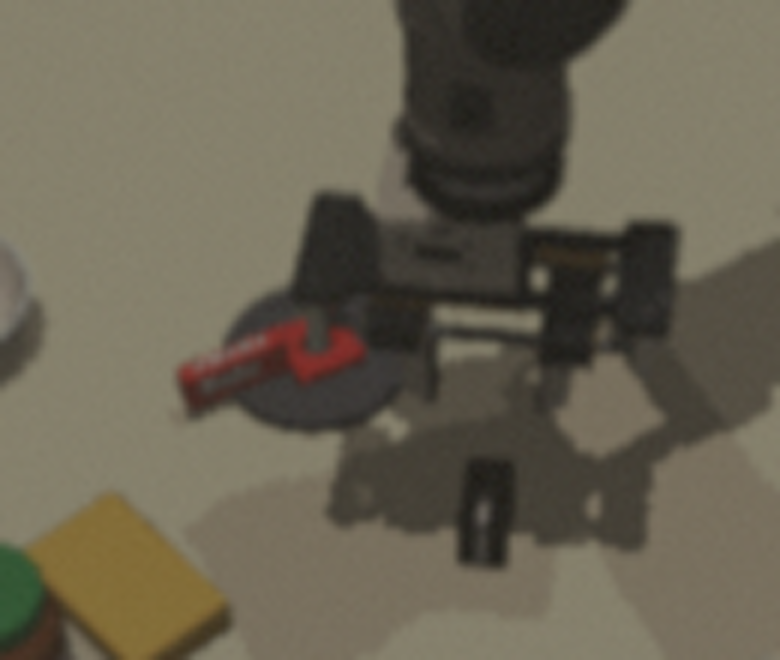

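The picture shows the fob flat on the foot with the rod through it at (318,325), and the open jaws above the knob (487,510). Next I descend on the knob.

Emit:
jog_arm --series '[[0.2, [0, 0, 0.03], [0, 0, 0]], [0.2, [0, 0, 0.06], [0, 0, 0]], [0.2, [0, 0, 0.085], [0, 0, 0]], [0.2, [0, 0, 0.1], [0, 0, 0]], [0.2, [0, 0, 0.108], [0, 0, 0]], [0.2, [0, 0, 0.11], [0, 0, 0]], [0.2, [0, 0, 0.111], [0, 0, 0]], [0.2, [0, 0, 0.111], [0, 0, 0]]]'

```text
time: 10.75
tool_pos: [0.4771, -0.1453, 0.0097]
tool_rot: [-3.14, 0.001, -2.592]
contact_force: [0.2, 0.4, -0.0]
opening: 0.0552
```

Emit:
jog_arm --series '[[-1, [0, 0, 0], [0, 0, 0]], [-1, [0, 0, 0], [0, 0, 0]], [-1, [0, 0, 0], [0, 0, 0]], [-1, [0, 0, 0], [0, 0, 0]], [-1, [0, 0, 0], [0, 0, 0]], [-1, [0, 0, 0], [0, 0, 0]]]' --squeeze 40

```text
time: 11.25
tool_pos: [0.4767, -0.1451, 0.0093]
tool_rot: [-3.141, 0.0, -2.592]
contact_force: [-0.1, 0.2, 3.2]
opening: 0.0276
```

```bash
python3 go.py .4765 -.145 .008 -2.592;  python3 - <<'E'
from h import *
s=grab("scene",9); crop(s,210,100,310,200,6,"pics/s9.png")
E
```

```text
t 11.25 pos [ 0.4767 -0.1451  0.0093] rot [-3.1412e+00  4.0000e-04 -2.5920e+00] F [-0.06  0.23  3.19] open 0.0276 q [-0.45  0.58  1.84  0.    0.71 -2.57]
shift [0.0001 0.0002 0.0013] turn [-0.0004  0.0004 -0.    ] rows 0.03174409652341947 0.004522852899903285
```

View pics/s9.png

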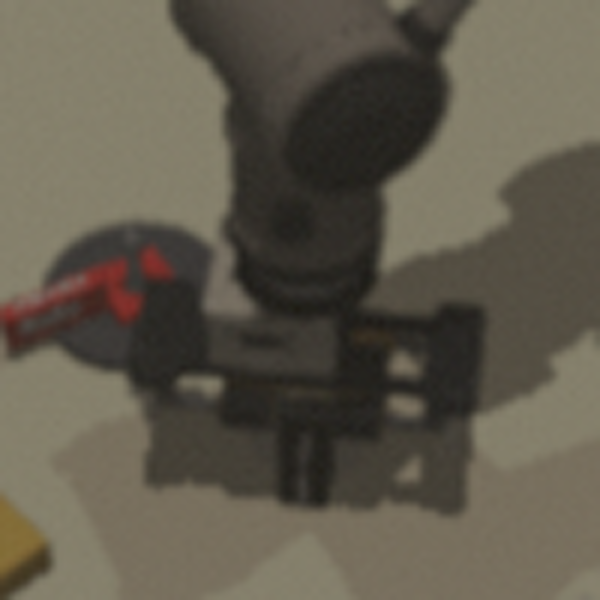

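Emit:
jog_arm --series '[[-1, [0, 0, -0.02], [0, 0, 0]], [-1, [0, 0, -0.06], [0, 0, 0]], [-1, [0, 0, -0.1], [0, 0, 0]], [-1, [0, 0, -0.14], [0, 0, 0]], [-1, [0, 0, -0.15], [0, 0, 0]], [-1, [0, 0, -0.15], [0, 0, 0]]]'

```text
time: 11.8
tool_pos: [0.4783, -0.1458, 0.1624]
tool_rot: [-3.135, 0.004, -2.592]
contact_force: [1.1, 0.4, -0.7]
opening: 0.0276
```

```bash
python3 go.py .591 .1042 .135 3.1416
```

```text
t 11.8 pos [ 0.4783 -0.1458  0.1624] rot [-3.1354  0.0041 -2.5919] F [ 1.07  0.42 -0.74] open 0.0276 q [-0.45  0.36  1.69  0.    1.08 -2.57]
shift [-0.2266  0.1545  0.0274] turn [-0.0049  0.0056  0.5497] rows 6.609908246128157 4.398008599592488
```

Emit:
jog_arm --series '[[-1, [-0.228, 0.154, 0.02], [0, 0, 0.5497]], [-1, [-0.228, 0.154, 0.02], [0, 0, 0.5497]], [-1, [-0.228, 0.154, 0.02], [0, 0, 0.5497]], [-1, [-0.228, 0.154, 0.02], [0, 0, 0.5497]], [-1, [-0.228, 0.154, 0.02], [0, 0, 0.5497]], [-1, [-0.228, 0.154, 0.02], [0, 0, 0.5497]], [-1, [-0.228, 0.154, 0.02], [0, 0, 0.5497]], [-1, [-0.228, 0.154, 0.02], [0, 0, 0.5497]], [-1, [-0.228, 0.154, 0.02], [0, 0, 0.5497]], [-1, [-0.228, 0.154, 0.02], [0, 0, 0.5497]], [-1, [-0.228, 0.154, 0.02], [0, 0, 0.5497]], [-1, [-0.228, 0.154, 0.02], [0, 0, 0.5497]]]'

```text
time: 12.8
tool_pos: [0.59, 0.1039, 0.1387]
tool_rot: [-3.141, -0.001, 3.14]
contact_force: [-0.4, 0.3, -1.2]
opening: 0.0277
```

```bash
python3 - <<'E'
from h import *
s=grab("scene",10); crop(s,255,170,355,270,6,"pics/s10.png")
s=grab("top",10); crop(s,130,110,250,230,5,"pics/t10.png")
E
python3 go.py .591 .1042 .11 3.1416
```

```text
t 12.9 pos [0.5903 0.1041 0.1391] rot [-3.1416e+00  1.0000e-04  3.1396e+00] F [ 0.4   0.14 -1.05] open 0.0276 q [ 0.05  0.55  1.43 -0.    1.15 -1.52]
shift [-0.0007  0.0001  0.0291] turn [-0.      0.0001 -0.002 ] rows 0.6986891429513606 0.015957963622617307
```

View pics/s10.png

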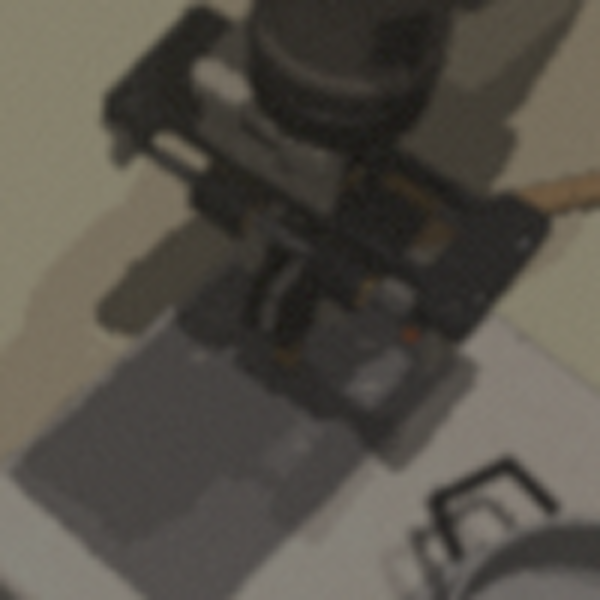

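View pics/t10.png

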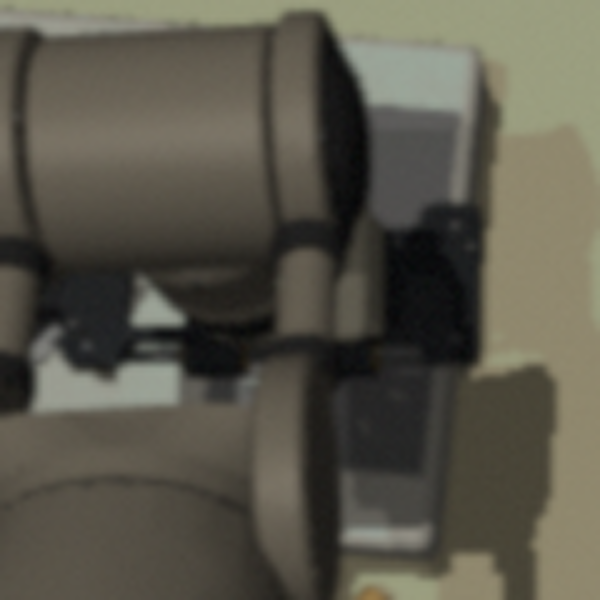

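Knob is between the jaws at (280,290), clear of the pan handle at (500,500). Next I lower gently onto the tip.

Emit:
jog_arm --series '[[-1, [-0.0007, 0, 0.02], [0, 0, 0]], [-1, [-0.0007, 0, 0.03], [0, 0, 0]], [-1, [-0.0007, 0, 0.033], [0, 0, 0]], [-1, [-0.0007, 0, 0.035], [0, 0, 0]], [-1, [-0.0007, 0, 0.036], [0, 0, 0]], [-1, [-0.0007, 0, 0.037], [0, 0, 0]], [-1, [-0.0007, 0, 0.037], [0, 0, 0]]]'

```text
time: 13.48
tool_pos: [0.5914, 0.1054, 0.1024]
tool_rot: [3.141, 0.001, 3.142]
contact_force: [0.1, 0.1, 0.7]
opening: 0.0278
```

Emit:
jog_arm --series '[[-1, [0, 0, 0.001], [0, 0, 0]], [-1, [0, 0, 0.002], [0, 0, 0]], [-1, [0, 0, 0.003], [0, 0, 0]], [-1, [0, 0, 0.003], [0, 0, 0]]]'

```text
time: 13.82
tool_pos: [0.5911, 0.1054, 0.0988]
tool_rot: [3.142, -0.0, 3.142]
contact_force: [0.4, 0.7, -1.2]
opening: 0.0278
```

No force at 4.5 mm below the tip, so the bore is on the shaft. Continue.

Emit:
jog_arm --series '[[-1, [0, 0, 0.002], [0, 0, 0]], [-1, [0, 0, 0.004], [0, 0, 0]], [-1, [0, 0, 0.006], [0, 0, 0]], [-1, [0, 0, 0.006], [0, 0, 0]], [-1, [0, 0, 0.006], [0, 0, 0]]]'

```text
time: 14.23
tool_pos: [0.5911, 0.1054, 0.0928]
tool_rot: [3.142, -0.0, 3.142]
contact_force: [0.1, -0.1, -0.6]
opening: 0.0278
```

Emit:
jog_arm --series '[[-1, [0, 0, 0.002], [0, 0, 0]], [-1, [0, 0, 0.004], [0, 0, 0]], [-1, [0, 0, 0.006], [0, 0, 0]], [-1, [0, 0, 0.006], [0, 0, 0]], [-1, [0, 0, 0.006], [0, 0, 0]]]' --squeeze 50

```text
time: 14.65
tool_pos: [0.5912, 0.1054, 0.0873]
tool_rot: [3.142, 0.0, 3.142]
contact_force: [-0.5, -0.1, 2.3]
opening: 0.0278
```

Contact right at the predicted home height (0.0873). Press on.

Emit:
jog_arm --series '[[-1, [0, 0, 0.001], [0, 0, 0]], [-1, [0, 0, 0.002], [0, 0, 0]], [-1, [0, 0, 0.003], [0, 0, 0]], [-1, [0, 0, 0.004], [0, 0, 0]], [-1, [0, 0, 0.005], [0, 0, 0]], [-1, [0, 0, 0.005], [0, 0, 0]], [-1, [0, 0, 0.005], [0, 0, 0]]]'

```text
time: 15.23
tool_pos: [0.5914, 0.1054, 0.0829]
tool_rot: [3.141, 0.001, 3.142]
contact_force: [-3.2, 0.5, 8.5]
opening: 0.0279
```

```bash
python3 go.py .591 .1042 .11 3.1416
python3 - <<'E'
from h import *
s=grab("scene",11); crop(s,255,170,355,270,6,"pics/s11.png"); crop(s,180,90,310,200,6,"pics/s11f.png")
E
python3 go.py .591 .1042 .11 3.1416
```

```text
t 15.23 pos [0.5914 0.1054 0.0829] rot [3.1415e+00 9.0000e-04 3.1416e+00] F [-3.23  0.5   8.49] open 0.0279 q [ 0.05  0.62  1.49  0.    1.03 -1.52]
shift [ 0.0004 -0.0012 -0.0271] turn [ 0.0001  0.0009 -0.    ] rows 0.6510491959918101 0.0073407711363177395
t 15.28 pos [0.5914 0.1054 0.0829] rot [3.1415e+00 9.0000e-04 3.1416e+00] F [-3.08 -0.09  7.69] open 0.0278 q [ 0.05  0.62  1.49  0.    1.03 -1.52]
shift [ 0.0003 -0.0012 -0.0271] turn [ 0.0001  0.0009 -0.    ] rows 0.650858475426335 0.007274671358225689
```

View pics/s11.png

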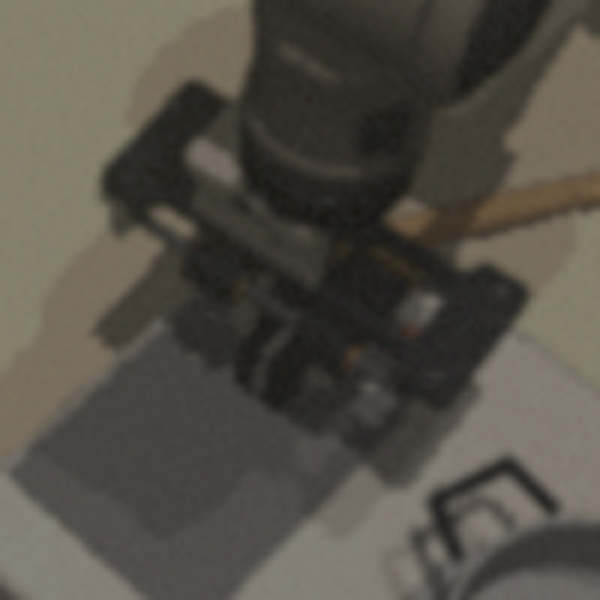

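View pics/s11f.png

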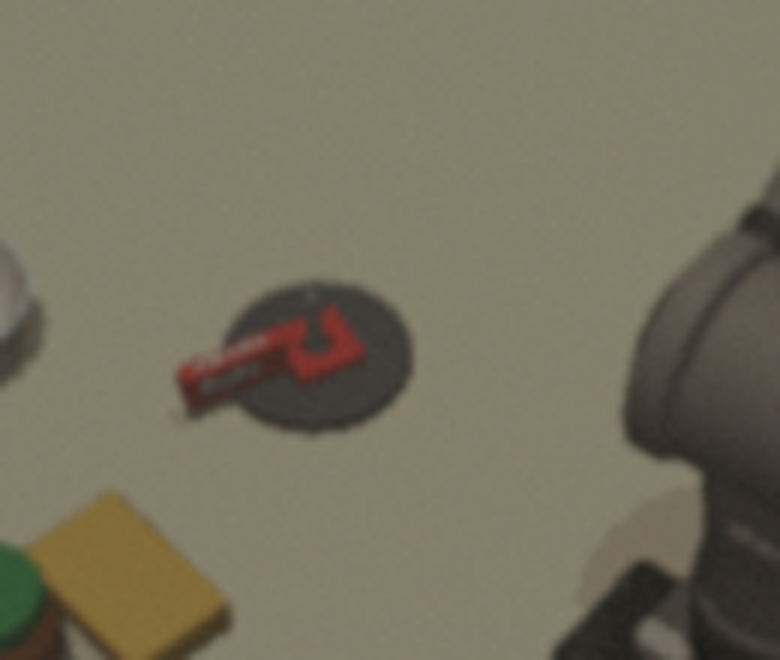

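Emit:
jog_arm --series '[[-1, [0.0005, 0, 0.001], [0, 0, 0]], [-1, [0.0005, 0, 0.0015], [0, 0, 0]], [-1, [0.0005, 0, 0.0015], [0, 0, 0]], [-1, [0.0005, 0, 0.0015], [0, 0, 0]]]'

```text
time: 15.62
tool_pos: [0.5913, 0.1054, 0.0821]
tool_rot: [3.141, 0.002, 3.142]
contact_force: [-2.5, -0.5, 11.2]
opening: 0.0276
```

Emit:
jog_arm --series '[[-1, [0, 0, 0], [0, 0, 0]], [-1, [0, 0, 0], [0, 0, 0]], [-1, [0, 0, 0], [0, 0, 0]], [-1, [0, 0, 0], [0, 0, 0]], [-1, [0, 0, 0], [0, 0, 0]], [-1, [0, 0, 0], [0, 0, 0]]]'

```text
time: 16.12
tool_pos: [0.5913, 0.1054, 0.0821]
tool_rot: [3.141, 0.002, 3.142]
contact_force: [-2.0, -0.1, 11.6]
opening: 0.0276
```

The force is 11.6 N, above the 9 N needed at full travel, and the TCP of 0.0821 matches the predicted fully pressed height. I make a quick bystander check, then hand in.

Run:
```python
from h import *
d=grab("scene",12); cv2.imwrite("pics/s12.png",d["img"][...,::-1])
print(status.observe()["contact_force"],status.observe()["qvel"].round(4))
```

```text
[-3.66689342  0.09954774 11.00546003] [-0.0008  0.0012 -0.0023  0.0011 -0.0008 -0.0005]
```

View pics/s12.png

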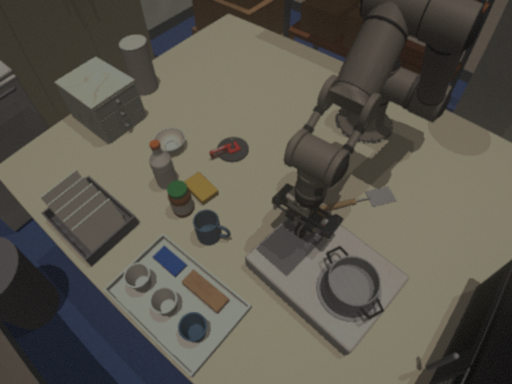

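The bystanders are all where they started: pan (355,283), mug (208,227), jar (180,198), cleaner (162,165), bowl (170,142), spatula (370,200) and sponge box (202,187). The fob is on the post at (230,149).

```bash
python3 -c "
from cell import job
print(job.hand_in())"
```

```text
the job is handed in; nothing more can be done
None
```

I lifted the fob off the shaft, threaded it onto the tag post and let it go. I then picked up the black knob, turned it about 31° so its line points along world +x to match the shaft's flat, pushed it home and handed in while still pressing.

**Fob:** the pictures show it flat on the foot with the rod through its hole. I did not measure its final height or tilt in numbers.

**Knob:** there was no force on it until the calculated home height (TCP 0.0873 m). It was then pressed 5 mm further, to TCP 0.0821 m. The vertical force was 11–11.6 N, above the 9 N the spring needs at full travel, so the shaft appears to be on its stop. Grip was 27.6 mm at 50 N.

**Bystanders:** none had visibly moved in the last picture.

**Disagreements:**
- The two cameras differed by 2–4 mm on absolute positions (knob, post and shaft), so I used averages.
- A 2–4 N side force along −x remains on the knob, so it is slightly off-centre against the shaft.

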